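# Take the inking roller out of its stand for washing

## Robot

A 6-joint arm with a two-finger parallel gripper is mounted at the origin on the work surface. World frame = base frame: x ahead of the robot, y to its left, z up, the work surface at z = 0. Lengths are in mm, angles in rad, forces in N, time in s.
With the tool pointing down it reaches from about 275 to 1000 mm from the base axis. Payload 8.4 kg.
Tool frame: the origin (TCP) lies midway between the tips of the shut fingers; the grasp point (between the pads) lies 19 mm behind it; z points along the fingers, y is the line along which they close (so a half turn about z gives the same grasp; the last joint's range is limited). The gripper opens to 85 mm and grips with 20 to 120 N. Pads are 22 mm wide; open, the fingers measure 114 mm over their backs; the gripper's body (76 mm by 85 mm) begins 54 mm behind the grasp point. The pads swing forward as they close: fully open they stand 13 mm farther back than shut.
Start: joints at [1.207, 0.353, 1.633, -0, 1.155, -0.002], TCP at [221.223, 584.541, 231.281] pointing down, gripper open.
Joint ranges: [-2.63, 2.63], [-0.92, 2.1], [0.06, 2.66], [-1.3, 4.44], [0, 2.69], [-3.02, 3.02]. Speed limits (rad/s): [2.22, 2.22, 2.79, 3.14, 3.14, 3.14].

## Interface

Orientations are given as [roll, pitch, yaw] about the fixed x, y, z axes, in that order (R = Rz(yaw) Ry(pitch) Rx(roll)).
In Python, from rig import telemetry, optics, r gives the robot as it stands.
- The arm moves only by the tool play_rows, never from a script. Its arguments are lists of equal length, an entry for each row: "dp": the shift along the tool's x, y, z in units of 40 mm (1.0 is 40 mm), a list of three; "rot": the turn, a rotation vector about the tool's x, y, z in units of 6 degrees (1.0 is 6 degrees), a list of three. In form: {"dp": [[tx, ty, tz], ...], "rot": [[ax, ay, az], ...]}. A call has 1 to 5 rows; each row is the pose to reach, as a shift and turn from the pose commanded when the call began, along the tool's axes at that moment; what a row does not reach only later rows make up. A row lasts 1/12 s, in which the tool goes at most 41.7 mm and 7.16 degrees, less where a joint would pass 70% of its speed; a pose out of reach is approached as far as the arm can. A call with a gripper value outside its range is refused whole. "fingers" is the opening, from 0 (shut) to 1 (fully open), set as the call begins (left out, the last holds). The fingers move at their own pace and stop on an object; "grip_force" is the grip in N (left out, the last holds). Time passes only in rows, so rows that repeat a pose let the fingers close. It gives the time, the measured TCP pose, the force, the opening and the grip force at its end, in the units of the state.
- telemetry.sense(): the state, without advancing time (a new reading comes with each control period).
- optics.grab_frame(name): name is "scene" or "top"; returns a dict with "color" (384x512x3 uint8, red, green, blue), "mtx" (3x3 intrinsics, pixels), "R" (3x3) and "t" (3): a world point X has camera coordinates R X + t. Camera axes: x right, y down, z forward; pixel columns grow to the right and rows downward; lengths in mm; the calibration is good to about 2 mm. A picture is of the moment at which its call begins. There is no depth.
- r.sign_off(): hands the job in; it is judged then, once.
The state is a dict: "clock": time; "qpos": joint angles; "qvel": joint speeds; "joint_efforts": joint torques, N m; "eef_pos": TCP position; "tcp_rot": TCP orientation; "contact_force": force on the tool from outside, world axes, zero at the start; "wrist_torque": the same for the moment, N m; "opening": opening from 0.0 (shut) to 1.0 (fully open); "grasp_force": force on a finger pad.
Only numpy, scipy, OpenCV 4.12 (cv2) and the standard library are available. Lean on these libraries where they do the work, as an engineer would, in place of code of your own. Each camera call takes 0.05 s, during which the arm holds its last target. There are 200 camera calls.

## Task

The inking roller in the printmaking stand is due for a wash. Flip the stand's cam lever fully open while the roller stays in its seats, then take the roller, bring it forward, lower it out of the open-ended slots and lay it lengthwise between the two ribs of the empty white wash tray. Do not drop it, and leave the lever open.

Things in the scene. Friction and masses are not known exactly. Their poses are not given: they have to be found in the camera images.
- stand: Fixed (sizes in mm). Origin on table under the seated axle; -x front, y along axle. Two aluminium cheeks (|y| 60-68, 180 tall, free between). Slot in each: axle centre sits at x 0, z 150; raise it 5-10 (3 mm ridge, roof z 168), move forward to x -27, go down the channel (x -42 to -12). Front lip (x -60 to -42) ends at z 125; the way forward below is free. Rear columns x 6-45; base plate 12 high.
- cam (a joint): Steel lever outside the stand's -y cheek: 0 closed, 1.6 open stop; stays put by friction, 0.12 N m. Pivot x -51, z 150 mm, along y. Bar handle 12 thick, 14 wide, centred y -92, 90 mm long: straight up at 0, swings forward (-x) and down to level. At angle a, radius R: x -51 - R sin a, z 150 + R cos a. A 39 mm nose bars the slot ahead of the axle's end; points up when open.
- roller: Black rubber inking roller, 50 mm diameter, 110 long, on a 12 mm steel axle sticking out 25 mm at each end (160 over all); 0.3 to 0.6 kg. The thick roller up in the stand, axis level 150 mm above the table. Origin at its centre; y along the axle (x and z turn with it).
- tray: Fixed empty white plastic wash tray, outside 140 (x) x 210 (y) x 28 mm high, walls and floor 5 mm; origin at the centre of its underside, on the table. Two ribs along y, 8 mm wide and 8 high, lie at x = 18 to 26 mm either side of the middle; the roller nests between them, axle along the tray's y, axis about 30 mm above the table.
Not all that is in view belongs to the job. Leave any green or pink look-alike of the roller alone.

How it is judged:
By the outcome, as a careful person would: the job done as asked, in the order asked, and still so for the second after the job is handed in, with the robot touching nothing.
It also fails if it takes over 59 s, if anything falls off the work surface, if the arm or the gripper's body presses on something with over 40 N, if the wrist force passes 120 N, or if a joint passes its speed limit or range.

## Working session

There is one attempt and no reset: what is moved stays moved. The work goes in short steps, Python scripts to look and compute and a tool call to move; the robot and the scene stay as the last step left them, time stands still between calls to the robot, and variables do not carry over. Pictures are saved under pics/ and viewed, at most 10 in all, crops included, and the job is handed in when it is done.

Besides the shell and the picture viewer there is one more tool, called after "Call:" in YAML: its name, and indented under it one key for each argument. play_rows: Moves the arm, as the interface text tells. Its arguments: {"type":"object","properties":{"dp":{"type":"array"},"rot":{"type":"array"},"fingers":{"type":"number"},"grip_force":{"type":"number"}},"required":["dp","rot"]}

```bash
mkdir -p pics; ls
python3 - <<'E'
from rig import telemetry, optics, r
import cv2,pickle
d={}
for n in("scene","top"):
    f=optics.grab_frame(n);d[n]=f
    print(n,f["mtx"].round(1).tolist(),f["R"].round(3).tolist(),f["t"].round(1).tolist())
    cv2.imwrite(f"pics/{n}0.png",cv2.resize(f["color"][:,:,::-1],(768,576),interpolation=cv2.INTER_CUBIC))
pickle.dump(d,open("f0.pkl","wb"))
print(telemetry.sense())
E
```

```text
pics
scene [[365.9, 0.0, 253.4], [0.0, 365.9, 190.5], [0.0, 0.0, 1.0]] [[-0.868, 0.497, -0.01], [0.407, 0.699, -0.587], [-0.285, -0.514, -0.809]] [567.9, -30.9, 1082.1]
top [[362.3, 0.0, 252.6], [0.0, 362.3, 186.9], [0.0, 0.0, 1.0]] [[-0.013, -1.0, -0.005], [-0.986, 0.014, -0.165], [0.165, 0.003, -0.986]] [-154.0, 559.5, 1127.0]
{'clock': 0.1, 'qpos': array([ 1.20661197e+00,  3.53593381e-01,  1.63402606e+00, -8.93801340e-07,
        1.15520759e+00, -2.36756040e-03]), 'qvel': array([-0.00133242, -0.00139361, -0.00168061, -0.00237562, -0.00021516,
        0.00194649]), 'joint_efforts': array([ 2.39693094e-03, -6.06358337e+01, -3.42818034e+01,  1.02556160e-04,
        3.88230023e-03,  3.30940838e-05]), 'eef_pos': array([221.06869344, 584.15770228, 230.64212894]), 'tcp_rot': array([-3.14035829e+00, -2.10516806e-06,  2.77977622e+00]), 'contact_force': array([ 0.24987903, -0.80925525, -0.36857336]), 'wrist_torque': array([-0.01218698,  0.02730632, -0.02287019]), 'grasp_force': 0.0, 'opening': 1.0003166342913359}
```

View pics/scene0.png

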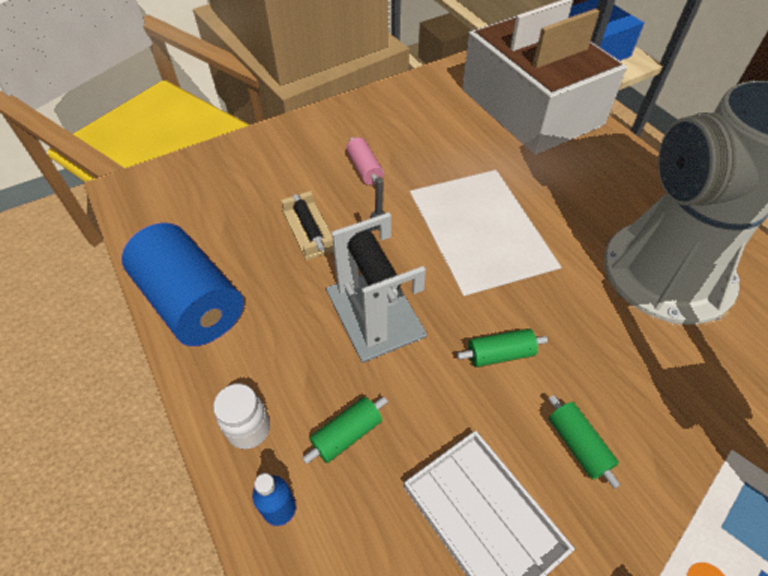

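View pics/top0.png

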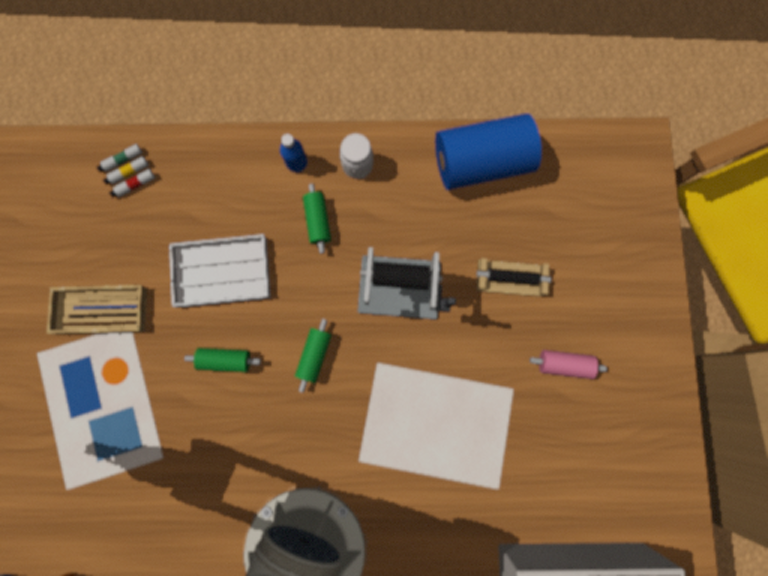

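The scene view shows the stand with the black roller near (375,262) and the lever upright at (378,195). In the top view the stand is at (402,283), its lever on the right at (447,302), and its front faces the robot. The empty white tray is at (219,271). The green, pink and small framed rollers are decoys.

```bash
cat > h.py <<'E'
import numpy as np,cv2
def ray(f,u,v,z):
    R,t=f["R"],f["t"]; C=-R.T@t
    d=R.T@np.linalg.inv(f["mtx"])@np.array([u,v,1.]); return C+d*(z-C[2])/d[2]
def proj(f,X):
    p=f["mtx"]@(f["R"]@np.asarray(X,float)+f["t"]); return p[:2]/p[2]
E
python3 - <<'E'
import pickle,cv2,numpy as np
from h import *
d=pickle.load(open("f0.pkl","rb"));f=d["top"];im=f["color"]
hsv=cv2.cvtColor(im,cv2.COLOR_RGB2HSV)
m=((hsv[...,1]<60)&(hsv[...,2]>110)).astype(np.uint8)
roi=np.zeros_like(m);roi[150:215,105:190]=1
c=max(cv2.findContours(m*roi,0,2)[0],key=cv2.contourArea)
P=np.array([ray(f,*p[0],28)[:2] for p in c],np.float32)
print("tray",cv2.minAreaRect(P))
m=((hsv[...,2]<60)).astype(np.uint8);roi[:]=0;roi[165:205,243:292]=1
c=max(cv2.findContours(m*roi,0,2)[0],key=cv2.contourArea)
P=np.array([ray(f,*p[0],150)[:2] for p in c],np.float32);print("roller",cv2.minAreaRect(P))
a=cv2.resize(im[155:220,230:310,::-1],None,fx=6,fy=6,interpolation=cv2.INTER_CUBIC)
g=d["scene"]["color"][100:245,205:295,::-1];b=cv2.resize(g,None,fx=4,fy=4,interpolation=cv2.INTER_CUBIC)
print(a.shape,b.shape)
cv2.imwrite("pics/st_top.png",a);cv2.imwrite("pics/st_sc.png",b)
E
```

```text
tray ((589.515869140625, 192.71156311035156), (143.7156219482422, 212.555419921875), 5.334720611572266)
roller ((547.3765258789062, -205.36672973632812), (112.65481567382812, 50.898109436035156), 84.52134704589844)
(390, 480, 3) (580, 360, 3)
```

View pics/st_top.png

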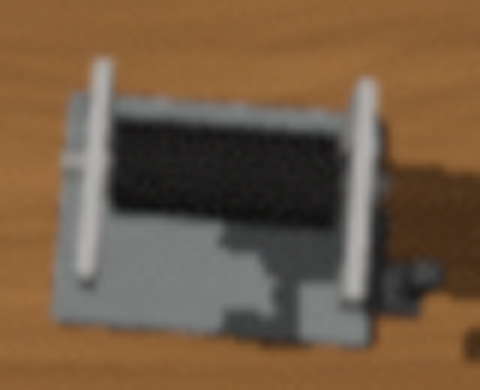

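View pics/st_sc.png

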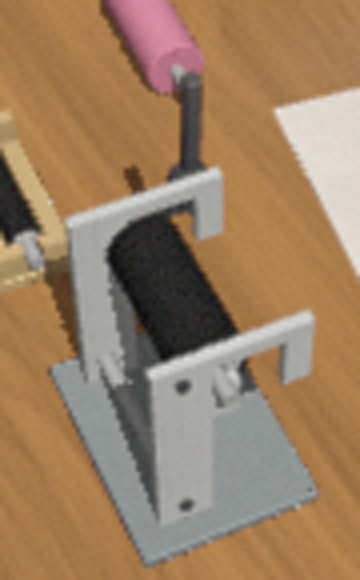

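The top crop shows cheek tops running (103,57)-(86,283) and (367,78)-(352,303), with the lever knob at (425,273). The scene crop shows the lever upright at (190,85)-(188,175), and the roller axle in the +y cheek at (228,385).

Run:
```python
import pickle
from h import *
d=pickle.load(open("f0.pkl","rb"));f=d["top"];s=d["scene"]
q=[ray(f,230+(U+.5)/6-.5,155+(V+.5)/6-.5,180) for U,V in[(103,57),(86,283),(367,78),(352,303)]]
print(np.round(q,1)); print("len",np.linalg.norm(q[0]-q[1]),np.linalg.norm(q[2]-q[3]),"sep",np.linalg.norm(q[0]-q[2]))
a=np.mean([np.arctan2(*(p[1::-1])) for p in(q[0]-q[1],q[2]-q[3])]+[np.arctan2(-(p[0]),p[1]) for p in(q[0]-q[2],q[1]-q[3])])
yaw=a;c=np.mean(q,0)[:2];R=np.array([[np.cos(a),-np.sin(a)],[np.sin(a),np.cos(a)]])
o=c-R@[-7.5,0];print("yaw",np.degrees(a),"origin",o)
W=lambda x,y,z:np.r_[o+R@[x,y],z]
# check in scene: lever top, axle +y end, plate corners
for n,p in dict(levtop=(-51,-92,240),axle=(0,80,150),ch1=(45,68,180),ch2=(-60,68,180),cn=(-60,-68,180)).items():
    u=proj(s,W(*p));print(n,((u-[205,100]+.5)*4-.5).round(1),end=" ")
    u=proj(f,W(*p));print(((u-[230,155]+.5)*6-.5).round(1))
```

```text
[[ 602.2 -145.9  180. ]
 [ 492.5 -136.7  180. ]
 [ 590.  -272.9  180. ]
 [ 481.2 -262.5  180. ]]
len 110.07899796608065 109.27138073920177 sep 127.55772069307807
yaw -5.218709306759339 origin [ 548.92477526 -205.18067255]
levtop [187.4  75.5] [430.3 267.4]
axle [231.1 396.7] [ 63.8 162.5]
ch1 [151.7 378.6] [94.  61.7]
ch2 [314.8 317.3] [ 76.  277.1]
cn [217.1 164.9] [362.4 299.1]
```

```bash
cat >> h.py <<'E'
from scipy.spatial.transform import Rotation as Ro
ST=(548.4,-205.2,-5.2); TR=(589.5,192.7,5.3)
def W(fr,x,y):
    a=np.radians(fr[2]);return np.array([fr[0]+x*np.cos(a)-y*np.sin(a),fr[1]+x*np.sin(a)+y*np.cos(a)])
def go(fr,x,y,z):
    from rig import telemetry
    s=telemetry.sense();A=Ro.from_euler('xyz',s['tcp_rot']);p=np.r_[W(fr,x,y),z]
    B=Ro.from_euler('xyz',[np.pi,0,np.radians(90+fr[2])])
    print("t",round(s['clock'],2),"pos",s['eef_pos'].round(1),"rpy",s['tcp_rot'].round(3),"F",s['contact_force'].round(1),"op",round(s['opening'],3))
    print("to",p.round(1),"dp",(A.inv().apply(p-s['eef_pos'])/40).round(2).tolist(),"rot",(np.degrees((A.inv()*B).as_rotvec())/6).round(2).tolist())
E
python3 -c "
from h import *
go(ST,-12,-92,310)"
```

```text
t 0.1 pos [221.1 584.2 230.6] rpy [-3.14 -0.    2.78] F [ 0.2 -0.8 -0.4] op 1.0
to [ 528.1 -295.7  310. ] dp [-14.97, -17.86, -1.96] rot [-0.01, 0.01, 12.41]
```

Call:
play_rows:
  dp:
    - [-3,-3.6,-2]
    - [-3,-3.6,-2]
    - [-3,-3.6,-2]
    - [-3,-3.6,-2]
    - [-3,-3.6,-2]
  rot:
    - [0,0,4]
    - [0,0,4]
    - [0,0,4]
    - [0,0,4]
    - [0,0,4]
  fingers: 0
  grip_force: 60

```text
clock: 0.52
eef_pos: [282.6, 405.2, 311.7]
tcp_rot: [-3.141, 0.0, 2.358]
contact_force: [0.3, -0.2, 0.6]
opening: 0.297
grasp_force: 0.0
```

```bash
python3 -c "
from h import *
go(ST,-12,-92,310)"
```

```text
t 0.52 pos [282.6 405.2 311.7] rpy [-3.141  0.     2.358] F [ 0.3 -0.2  0.6] op 0.297
to [ 528.1 -295.7  310. ] dp [-16.72, -8.08, 0.06] rot [-0.0, 0.01, 8.38]
```

Call:
play_rows:
  dp:
    - [-4.6,-2.2,0]
    - [-4.6,-2.2,0]
    - [-4.6,-2.2,0]
    - [-4.6,-2.2,0]
    - [-4.6,-2.2,0]
  rot:
    - [0,0,4.5]
    - [0,0,4.5]
    - [0,0,4.5]
    - [0,0,4.5]
    - [0,0,4.5]

```text
clock: 0.93
eef_pos: [351.2, 213.1, 311.2]
tcp_rot: [3.142, 0.0, 1.884]
contact_force: [0.7, 0.4, 0.2]
opening: -0.0
grasp_force: 0.0
```

```bash
python3 -c "
from h import *
go(ST,-12,-92,310)"
```

```text
t 0.93 pos [351.2 213.1 311.2] rpy [3.142 0.    1.884] F [0.7 0.4 0.2] op -0.0
to [ 528.1 -295.7  310. ] dp [-13.46, 0.29, 0.03] rot [0.0, 0.0, 3.86]
```

Call:
play_rows:
  dp:
    - [-5,0.1,0]
    - [-5,0.1,0]
    - [-5,0.1,0]
    - [-5,0.1,0]
    - [-5,0.1,0]
  rot:
    - [0,0,3.86]
    - [0,0,3.86]
    - [0,0,3.86]
    - [0,0,3.86]
    - [0,0,3.86]

```text
clock: 1.35
eef_pos: [417.9, 24.0, 311.3]
tcp_rot: [3.141, 0.0, 1.482]
contact_force: [0.9, 1.2, -0.4]
opening: 0.003
grasp_force: 0.0
```

```bash
python3 -c "
from h import *
go(ST,-12,-92,310)"
```

```text
t 1.35 pos [417.9  24.  311.3] rpy [3.141 0.    1.482] F [ 0.9  1.2 -0.4] op 0.003
to [ 528.1 -295.7  310. ] dp [-7.72, 3.45, 0.04] rot [0.0, 0.0, 0.02]
```

Call:
play_rows:
  dp:
    - [-3.9,1.75,0]
    - [-3.9,1.75,0]
    - [-3.9,1.75,0]
    - [-3.9,1.75,0]
    - [-3.9,1.75,0]
  rot:
    - [0,0,0]
    - [0,0,0]
    - [0,0,0]
    - [0,0,0]
    - [0,0,0]

```text
clock: 1.77
eef_pos: [475.7, -140.1, 311.0]
tcp_rot: [3.141, 0.002, 1.482]
contact_force: [-0.4, -0.2, 0.9]
opening: -0.003
grasp_force: 0.0
```

Call:
play_rows:
  dp:
    - [-3.82,1.7,0]
    - [-3.82,1.7,0]
    - [-3.82,1.7,0]
    - [-3.82,1.7,0]
    - [-3.82,1.7,0]
  rot:
    - [0,0,0]
    - [0,0,0]
    - [0,0,0]
    - [0,0,0]
    - [0,0,0]

```text
clock: 2.18
eef_pos: [530.4, -298.4, 310.3]
tcp_rot: [3.141, 0.002, 1.483]
contact_force: [-0.4, 0.8, 0.5]
opening: -0.002
grasp_force: 0.0
```

```bash
python3 -c "
from h import *
go(ST,-15,-92,222)"
```

```text
t 2.18 pos [ 530.4 -298.4  310.3] rpy [3.141e+00 2.000e-03 1.483e+00] F [-0.4  0.8  0.5] op -0.002
to [ 525.1 -295.5  222. ] dp [0.07, -0.14, 2.21] rot [0.0, 0.02, 0.03]
```

Call:
play_rows:
  dp:
    - [0.03,-0.07,1]
    - [0.03,-0.07,2]
    - [0.03,-0.07,2.21]
    - [0.03,-0.07,2.21]
    - [0.03,-0.07,2.21]
  rot:
    - [0,0,0.03]
    - [0,0,0.03]
    - [0,0,0.03]
    - [0,0,0.03]
    - [0,0,0.03]

```text
clock: 2.6
eef_pos: [526.6, -291.2, 223.8]
tcp_rot: [-3.141, -0.0, 1.483]
contact_force: [0.5, -0.4, 0.9]
opening: 0.002
grasp_force: 0.0
```

Run:
```python
from h import *
from rig import optics
go(ST,-15,-92,222)
# corner-following path in stand frame, finger half 14.5
P=lambda a,R=72,n=7,h=14.5:(-51-R*np.sin(a)+n*np.cos(a)+h,150+R*np.cos(a)+n*np.sin(a))
for a in np.arange(0,1.7,.1): x,z=P(a);print(round(a,1),round((x+15)/40,2),round((222-z)/40,2))
f=optics.grab_frame("scene")["color"][60:245,185:315,::-1]
g=optics.grab_frame("top")["color"][140:220,220:330,::-1]
a=cv2.resize(f,None,fx=3.2,fy=3.2);b=cv2.resize(g,(380,276));a=a[:592]
c=np.zeros((a.shape[0],a.shape[1]+380,3),np.uint8);c[:,:a.shape[1]]=a;c[:276,a.shape[1]:]=b
cv2.imwrite("pics/p1.png",c);print(c.shape)
```

```text
t 2.6 pos [ 526.6 -291.2  223.8] rpy [-3.141 -0.     1.483] F [ 0.5 -0.4  0.9] op 0.002
to [ 525.1 -295.5  222. ] dp [-0.11, -0.03, 0.04] rot [-0.0, -0.0, 0.02]
0.0 -0.36 0.0
0.1 -0.54 -0.01
0.2 -0.72 0.0
0.3 -0.9 0.03
0.4 -1.08 0.07
0.5 -1.25 0.14
0.6 -1.41 0.22
0.7 -1.56 0.31
0.8 -1.71 0.42
0.9 -1.84 0.54
1.0 -1.96 0.68
1.1 -2.06 0.83
1.2 -2.15 0.98
1.3 -2.23 1.15
1.4 -2.28 1.32
1.5 -2.32 1.5
1.6 -2.34 1.68
(592, 796, 3)
```

View pics/p1.png

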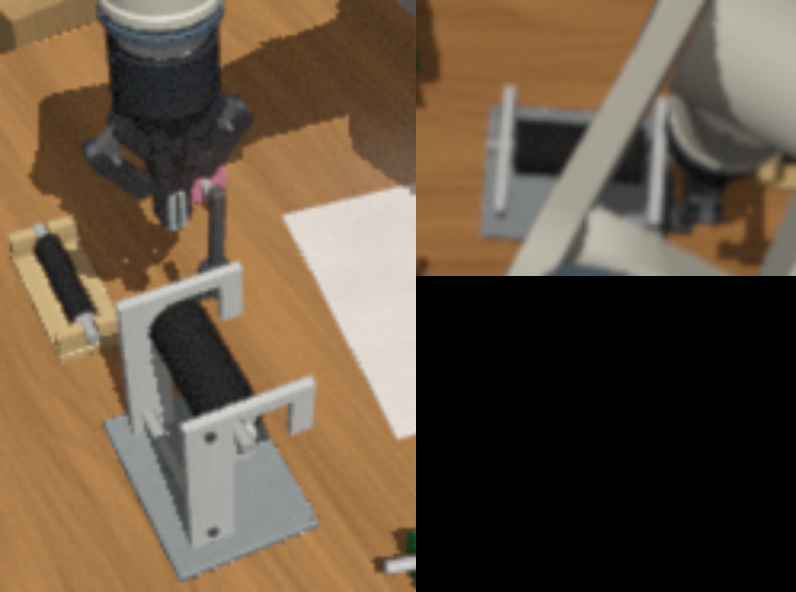

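The scene view shows the closed fingertips at (178,215), just behind the upright lever at (217,225) and clear of the stand. I'll start pushing.

Call:
play_rows:
  dp:
    - [-0.1,-0.3,0]
    - [-0.1,-0.6,0]
    - [-0.1,-0.9,0.05]
    - [-0.1,-1.1,0.1]
    - [-0.1,-1.27,0.16]
  rot:
    - [0,0,0]
    - [0,0,0]
    - [0,0,0]
    - [0,0,0]
    - [0,0,0]

```text
clock: 3.12
eef_pos: [474.5, -291.0, 217.5]
tcp_rot: [3.14, 0.001, 1.482]
contact_force: [0.4, 0.6, 3.0]
opening: 0.002
grasp_force: 0.9
```

Call:
play_rows:
  dp:
    - [0,-0.16,0.08]
    - [0,-0.31,0.18]
    - [0,-0.45,0.29]
    - [0,-0.57,0.41]
    - [0,-0.68,0.54]
  rot:
    - [0,0,0]
    - [0,0,0]
    - [0,0,0]
    - [0,0,0]
    - [0,0,0]

```text
clock: 3.53
eef_pos: [447.7, -288.3, 194.4]
tcp_rot: [-3.141, -0.0, 1.482]
contact_force: [-0.1, -0.2, 2.8]
opening: -0.002
grasp_force: 1.0
```

Run:
```python
from h import *
go(ST,-105,-92,162)
```

```text
t 3.53 pos [ 447.7 -288.3  194.4] rpy [-3.141 -0.     1.482] F [-0.1 -0.2  2.8] op -0.002
to [ 435.5 -287.3  162. ] dp [-0.0, -0.31, 0.81] rot [-0.0, -0.0, 0.02]
```

Call:
play_rows:
  dp:
    - [0,-0.1,0.17]
    - [0,-0.18,0.34]
    - [0,-0.25,0.5]
    - [0,-0.3,0.66]
    - [0,-0.33,0.8]
  rot:
    - [0,0,0]
    - [0,0,0]
    - [0,0,0]
    - [0,0,0]
    - [0,0,0]

```text
clock: 3.95
eef_pos: [434.4, -287.0, 161.9]
tcp_rot: [-3.141, -0.0, 1.482]
contact_force: [-1.9, 1.1, 3.3]
opening: -0.001
grasp_force: 1.0
```

Call:
play_rows:
  dp:
    - [0,-0.02,0.04]
    - [0,-0.02,0.07]
    - [0,-0.02,0.1]
    - [0,-0.02,0.1]
    - [0,-0.02,0.1]
  rot:
    - [0,0,0]
    - [0,0,0]
    - [0,0,0]
    - [0,0,0]
    - [0,0,0]

```text
clock: 4.37
eef_pos: [434.5, -287.2, 158.9]
tcp_rot: [3.141, 0.0, 1.482]
contact_force: [-0.4, 0.7, -0.2]
opening: -0.007
grasp_force: 0.0
```

Call:
play_rows:
  dp:
    - [0,0,0.03]
    - [0,0,0.05]
    - [0,0,0.05]
    - [0,0,0.05]
    - [0,0,0.05]
  rot:
    - [0,0,0]
    - [0,0,0]
    - [0,0,0]
    - [0,0,0]
    - [0,0,0]

```text
clock: 4.78
eef_pos: [434.4, -287.2, 156.9]
tcp_rot: [3.141, 0.0, 1.482]
contact_force: [0.6, -0.2, 0.7]
opening: 0.002
grasp_force: 0.3
```

Call:
play_rows:
  dp:
    - [0,0,0.02]
    - [0,0,0.04]
    - [0,0,0.05]
    - [0,0,0.05]
    - [0,0,0.05]
  rot:
    - [0,0,0]
    - [0,0,0]
    - [0,0,0]
    - [0,0,0]
    - [0,0,0]

```text
clock: 5.2
eef_pos: [434.2, -287.2, 154.8]
tcp_rot: [-3.142, 0.0, 1.482]
contact_force: [-0.8, -1.1, 0.8]
opening: -0.003
grasp_force: 0.6
```

Call:
play_rows:
  dp:
    - [0,0,0.02]
    - [0,0,0.03]
    - [0,0,0.03]
    - [0,0,0.03]
    - [0,0,0.03]
  rot:
    - [0,0,0]
    - [0,0,0]
    - [0,0,0]
    - [0,0,0]
    - [0,0,0]

```text
clock: 5.62
eef_pos: [434.3, -287.2, 154.2]
tcp_rot: [3.141, 0.0, 1.482]
contact_force: [-2.6, 1.4, 9.0]
opening: 0.001
grasp_force: 4.4
```

Call:
play_rows:
  dp:
    - [0,0,-1]
    - [0,0,-2]
    - [1,1,-2.2]
    - [2,2,-2.2]
    - [2.3,2.6,-2.2]
  rot:
    - [0,0,0]
    - [0,0,0]
    - [0,0,0]
    - [0,0,0]
    - [0,0,0]
  fingers: 1

```text
clock: 6.03
eef_pos: [534.3, -211.3, 242.8]
tcp_rot: [3.14, 0.0, 1.48]
contact_force: [0.9, -1.2, 0.4]
opening: 0.711
grasp_force: 0.0
```

Call:
play_rows:
  dp:
    - [0,0,0]
    - [0,0,0]
  rot:
    - [0,0,0]
    - [0,0,0]

```text
clock: 6.2
eef_pos: [534.7, -210.9, 241.0]
tcp_rot: [-3.141, -0.0, 1.485]
contact_force: [0.2, 0.4, -0.0]
opening: 0.975
grasp_force: 0.0
```

Run:
```python
from h import *
from rig import optics
go(ST,0,0,133)
f=optics.grab_frame("scene")["color"][60:245,185:315,::-1]
g=optics.grab_frame("top")["color"][140:220,220:330,::-1]
a=cv2.resize(f,None,fx=3.2,fy=3.2);b=cv2.resize(g,(380,276));a=a[:592]
c=np.zeros((a.shape[0],a.shape[1]+380,3),np.uint8);c[:,:a.shape[1]]=a;c[:276,a.shape[1]:]=b
cv2.imwrite("pics/p2.png",c)
```

```text
t 6.2 pos [ 534.7 -210.9  241. ] rpy [-3.141 -0.     1.485] F [ 0.2  0.4 -0. ] op 0.975
to [ 548.4 -205.2  133. ] dp [0.17, 0.33, 2.7] rot [-0.0, -0.0, 0.05]
```

View pics/p2.png

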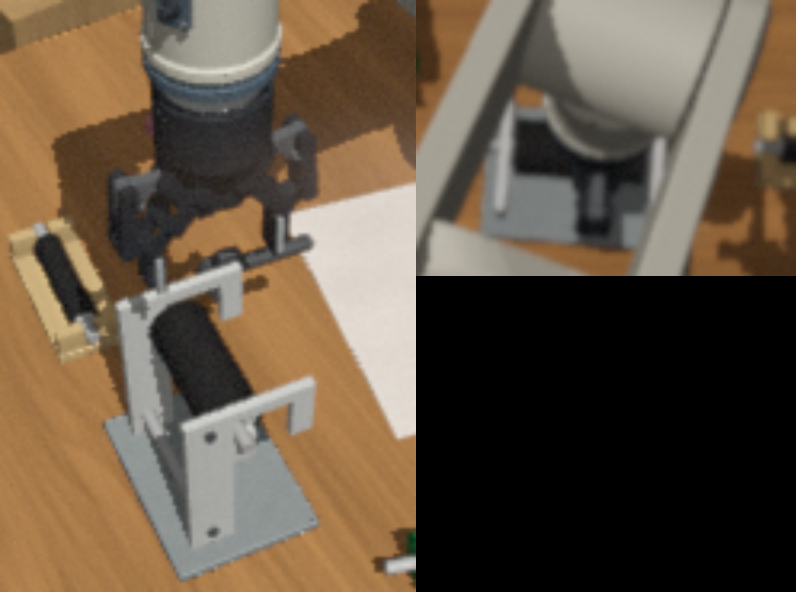

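The lever now lies level, from (215,262) to (310,243). The roller is still seated, and the open gripper is above it.

Call:
play_rows:
  dp:
    - [0.17,0.32,0.2]
    - [0.17,0.32,0.6]
    - [0.17,0.32,0.9]
    - [0.17,0.32,0.9]
    - [0.17,0.32,0.9]
  rot:
    - [0,0,0.05]
    - [0,0,0.05]
    - [0,0,0.05]
    - [0,0,0.05]
    - [0,0,0.05]

```text
clock: 6.72
eef_pos: [545.8, -206.8, 204.4]
tcp_rot: [-3.139, -0.001, 1.476]
contact_force: [0.3, 0.2, 0.8]
opening: 0.997
grasp_force: 0.0
```

Run:
```python
from h import *
go(ST,0,0,133)
```

```text
t 6.72 pos [ 545.8 -206.8  204.4] rpy [-3.139e+00 -1.000e-03  1.476e+00] F [0.3 0.2 0.8] op 0.997
to [ 548.4 -205.2  133. ] dp [0.04, 0.07, 1.79] rot [-0.02, -0.01, -0.04]
```

Call:
play_rows:
  dp:
    - [0.04,0.06,0.5]
    - [0.04,0.06,1]
    - [0.04,0.06,1.4]
    - [0.04,0.06,1.7]
    - [0.04,0.06,1.79]
  rot:
    - [0,0,-0.02]
    - [0,0,-0.02]
    - [0,0,-0.02]
    - [0,0,-0.02]
    - [0,0,-0.02]

```text
clock: 7.13
eef_pos: [548.5, -205.3, 132.5]
tcp_rot: [-3.14, -0.001, 1.479]
contact_force: [-0.3, -0.2, 0.2]
opening: 1.003
grasp_force: 0.0
```

Call:
play_rows:
  dp:
    - [0,0,0]
    - [0,0,0]
  rot:
    - [0,0,0]
    - [0,0,0]

```text
clock: 7.3
eef_pos: [549.8, -205.6, 134.6]
tcp_rot: [3.141, 0.0, 1.479]
contact_force: [0.4, -0.2, 0.7]
opening: 0.996
grasp_force: 0.0
```

Run:
```python
from h import *
go(ST,0,0,133)
```

```text
t 7.3 pos [ 549.8 -205.6  134.6] rpy [3.141 0.    1.479] F [ 0.4 -0.2  0.7] op 0.996
to [ 548.4 -205.2  133. ] dp [0.01, -0.04, 0.04] rot [0.01, 0.0, -0.01]
```

Call:
play_rows:
  dp:
    - [0,-0.04,0.03]
    - [0,-0.04,0.03]
    - [0,-0.04,0.03]
    - [0,-0.04,0.03]
    - [0,-0.04,0.03]
  rot:
    - [0,0,0]
    - [0,0,0]
    - [0,0,0]
    - [0,0,0]
    - [0,0,0]
  fingers: 0.4
  grip_force: 60

```text
clock: 7.72
eef_pos: [549.0, -205.5, 133.7]
tcp_rot: [3.139, 0.001, 1.479]
contact_force: [2.6, -0.6, 6.0]
opening: 0.572
grasp_force: 61.5
```

Call:
play_rows:
  dp:
    - [0,0,0]
    - [0,0,0]
    - [0,0,0]
    - [0,0,0]
  rot:
    - [0,0,0]
    - [0,0,0]
    - [0,0,0]
    - [0,0,0]
  fingers: 0

```text
clock: 8.05
eef_pos: [549.0, -205.5, 133.7]
tcp_rot: [3.139, 0.001, 1.479]
contact_force: [3.4, 0.0, 6.4]
opening: 0.565
grasp_force: 61.6
```

Call:
play_rows:
  dp:
    - [0,0,-0.06]
    - [0,0,-0.12]
    - [0,0,-0.18]
    - [0,0,-0.18]
    - [0,0,-0.18]
  rot:
    - [0,0,0]
    - [0,0,0]
    - [0,0,0]
    - [0,0,0]
    - [0,0,0]

```text
clock: 8.47
eef_pos: [547.3, -205.0, 139.5]
tcp_rot: [-3.141, -0.0, 1.479]
contact_force: [0.6, -0.3, -5.4]
opening: 0.565
grasp_force: 62.5
```

Call:
play_rows:
  dp:
    - [0,-0.15,-0.02]
    - [0,-0.3,-0.02]
    - [0,-0.45,-0.02]
    - [0,-0.6,-0.02]
    - [0,-0.64,-0.02]
  rot:
    - [0,0,0]
    - [0,0,0]
    - [0,0,0]
    - [0,0,0]
    - [0,0,0]

```text
clock: 8.88
eef_pos: [520.6, -202.5, 140.5]
tcp_rot: [-3.14, -0.0, 1.479]
contact_force: [-0.9, -0.5, -5.3]
opening: 0.565
grasp_force: 62.7
```

Call:
play_rows:
  dp:
    - [0,0,0]
    - [0,0,0]
  rot:
    - [0,0,0]
    - [0,0,0]

```text
clock: 9.05
eef_pos: [522.3, -202.9, 140.8]
tcp_rot: [3.141, 0.0, 1.479]
contact_force: [0.6, 0.6, -4.7]
opening: 0.566
grasp_force: 62.7
```

Run:
```python
from h import *
go(ST,-27,0,85)
```

```text
t 9.05 pos [ 522.3 -202.9  140.8] rpy [3.141 0.    1.479] F [ 0.6  0.6 -4.7] op 0.566
to [ 521.5 -202.8   85. ] dp [0.0, -0.02, 1.4] rot [0.0, 0.0, -0.01]
```

Call:
play_rows:
  dp:
    - [0,-0.02,0.15]
    - [0,-0.02,0.3]
    - [0,-0.02,0.45]
    - [0,-0.02,0.6]
    - [0,-0.02,0.7]
  rot:
    - [0,0,0]
    - [0,0,0]
    - [0,0,0]
    - [0,0,0]
    - [0,0,0]

```text
clock: 9.47
eef_pos: [521.1, -202.5, 111.4]
tcp_rot: [-3.14, -0.0, 1.479]
contact_force: [-0.5, 0.0, -3.9]
opening: 0.567
grasp_force: 62.7
```

Call:
play_rows:
  dp:
    - [0,0,0.15]
    - [0,0,0.3]
    - [0,0,0.45]
    - [0,0,0.6]
    - [0,0,0.7]
  rot:
    - [0,0,0]
    - [0,0,0]
    - [0,0,0]
    - [0,0,0]
    - [0,0,0]

```text
clock: 9.88
eef_pos: [521.2, -202.6, 83.8]
tcp_rot: [-3.141, -0.0, 1.479]
contact_force: [0.0, -0.2, -5.3]
opening: 0.565
grasp_force: 62.7
```

Call:
play_rows:
  dp:
    - [0,0,0]
    - [0,-0.2,0]
    - [0,-0.5,0]
    - [0,-0.8,0]
    - [0,-1.1,0]
  rot:
    - [0,0,0]
    - [0,0,0]
    - [0,0,0]
    - [0,0,0]
    - [0,0,0]

```text
clock: 10.3
eef_pos: [475.9, -198.4, 84.8]
tcp_rot: [-3.141, -0.0, 1.479]
contact_force: [-0.2, -0.5, -4.7]
opening: 0.565
grasp_force: 62.8
```

Call:
play_rows:
  dp:
    - [0,-0.5,0]
    - [0,-1,0]
    - [0,-1.5,0]
    - [0,-1.7,-0.5]
    - [0,-1.7,-1]
  rot:
    - [0,0,0]
    - [0,0,0]
    - [0,0,0]
    - [0,0,0]
    - [0,0,0]

```text
clock: 10.72
eef_pos: [405.0, -191.1, 124.0]
tcp_rot: [-3.136, -0.002, 1.478]
contact_force: [0.4, -0.8, -3.7]
opening: 0.564
grasp_force: 64.2
```

Run:
```python
from h import *
go(TR,-100,-180,125)
go(TR,0,0,125)
```

```text
t 10.72 pos [ 405.  -191.1  124. ] rpy [-3.136e+00 -2.000e-03  1.478e+00] F [ 0.4 -0.8 -3.7] op 0.564
to [506.6   4.2 125. ] dp [5.1, 2.08, -0.03] rot [-0.05, -0.02, -1.77]
t 10.72 pos [ 405.  -191.1  124. ] rpy [-3.136e+00 -2.000e-03  1.478e+00] F [ 0.4 -0.8 -3.7] op 0.564
to [589.5 192.7 125. ] dp [9.98, 3.71, -0.03] rot [-0.05, -0.02, -1.77]
```

Call:
play_rows:
  dp:
    - [0.8,0,0]
    - [1.6,0,0]
    - [2.4,0,0]
    - [3.2,0,0]
    - [4,0,0]
  rot:
    - [0,0,-0.3]
    - [0,0,-0.7]
    - [0,0,-1.1]
    - [0,0,-1.5]
    - [0,0,-1.77]

```text
clock: 11.13
eef_pos: [423.3, -32.1, 125.0]
tcp_rot: [3.141, 0.0, 1.666]
contact_force: [0.6, -0.4, -4.5]
opening: 0.569
grasp_force: 64.5
```

Run:
```python
from h import *
go(TR,0,0,125)
```

```text
t 11.13 pos [423.3 -32.1 125. ] rpy [3.141 0.    1.666] F [ 0.6 -0.4 -4.5] op 0.569
to [589.5 192.7 125. ] dp [5.2, 4.67, 0.0] rot [0.01, 0.0, 0.03]
```

Call:
play_rows:
  dp:
    - [0.6,0.5,0]
    - [1.2,1,0]
    - [1.8,1.6,0]
    - [2.4,2.2,0]
    - [3,2.7,0]
  rot:
    - [0,0,0.03]
    - [0,0,0.03]
    - [0,0,0.03]
    - [0,0,0.03]
    - [0,0,0.03]

```text
clock: 11.55
eef_pos: [521.2, 97.5, 125.1]
tcp_rot: [3.141, -0.0, 1.661]
contact_force: [0.5, 0.3, -4.8]
opening: 0.562
grasp_force: 64.3
```

Call:
play_rows:
  dp:
    - [0.6,0.5,0]
    - [1.2,1.1,0]
    - [1.8,1.6,0]
    - [2.2,1.97,0]
    - [2.2,1.97,0]
  rot:
    - [0,0,0]
    - [0,0,0]
    - [0,0,0]
    - [0,0,0]
    - [0,0,0]

```text
clock: 11.97
eef_pos: [593.4, 194.1, 125.2]
tcp_rot: [3.138, -0.002, 1.663]
contact_force: [-0.6, -0.2, -4.2]
opening: 0.565
grasp_force: 64.5
```

Call:
play_rows:
  dp:
    - [0,0,0]
    - [0,0,0]
  rot:
    - [0,0,0]
    - [0,0,0]

```text
clock: 12.13
eef_pos: [589.9, 190.2, 124.3]
tcp_rot: [-3.14, 0.001, 1.662]
contact_force: [-0.0, 0.0, -4.5]
opening: 0.565
grasp_force: 64.5
```

Run:
```python
from h import *
from rig import optics
import pickle
go(TR,0,0,60)
# tray check from first frame: rib/wall lines in both views, corner projections
d=pickle.load(open("f0.pkl","rb"));f=d["scene"];hsv=cv2.cvtColor(f["color"],cv2.COLOR_RGB2HSV)
m=((hsv[...,1]<60)&(hsv[...,2]>110)).astype(np.uint8);m[:280]=0;m[:,:262]=0;m[:,390:]=0
c=max(cv2.findContours(m,0,2)[0],key=cv2.contourArea);print(cv2.approxPolyDP(c,5,True)[:,0].tolist())
for x,y in((70,105),(70,-105),(-70,-105),(-70,105)):print(proj(f,np.r_[W(TR,x,y),28]).round(1))
h=optics.grab_frame("scene")["color"][150:384,200:460,::-1];cv2.imwrite("pics/p3.png",cv2.resize(h,(624,562),interpolation=cv2.INTER_CUBIC))
```

```text
t 12.13 pos [589.9 190.2 124.3] rpy [-3.140e+00  1.000e-03  1.662e+00] F [-0.   0.  -4.5] op 0.565
to [589.5 192.7  60. ] dp [0.06, -0.0, 1.61] rot [-0.02, 0.01, -0.02]
[[269, 322], [311, 383], [364, 383], [382, 366], [317, 287]]
[332.3 409.3]
[268.6 320.4]
[316.2 285.6]
[382.3 364.5]
```

View pics/p3.png

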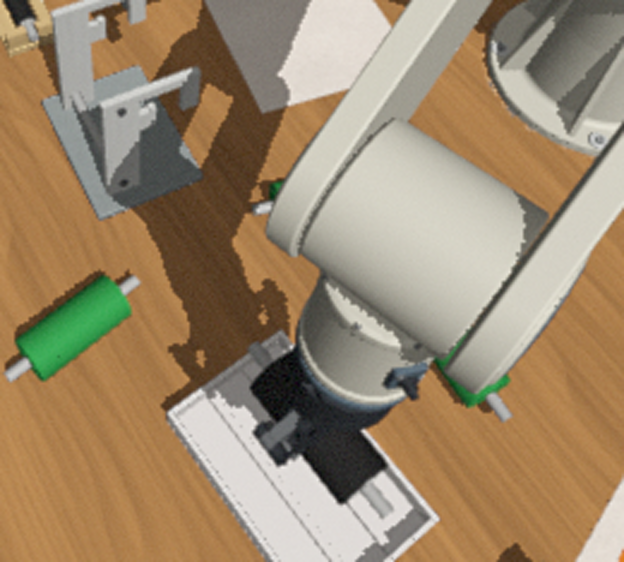

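The roller hangs above the tray and parallel to its ribs. The scene view shows the tray outline within about 1.5 px of prediction. The stand is empty.

Call:
play_rows:
  dp:
    - [0.04,0,0.5]
    - [0.06,0,1]
    - [0.06,0,1.5]
    - [0.06,0,2]
    - [0.06,0,2.2]
  rot:
    - [0,0,0]
    - [0,0,0]
    - [0,0,0]
    - [0,0,0]
    - [0,0,0]

```text
clock: 12.6
eef_pos: [588.8, 191.9, 34.4]
tcp_rot: [-3.138, 0.001, 1.66]
contact_force: [-1.0, 0.7, -4.6]
opening: 0.564
grasp_force: 64.3
```

Call:
play_rows:
  dp:
    - [0,0,0]
    - [0,0,0]
  rot:
    - [0,0,0]
    - [0,0,0]

```text
clock: 12.77
eef_pos: [590.9, 193.0, 37.0]
tcp_rot: [-3.141, 0.0, 1.661]
contact_force: [0.4, 0.0, -4.1]
opening: 0.565
grasp_force: 64.3
```

Run:
```python
from h import *
go(TR,0.5,0,18)
```

```text
t 12.77 pos [590.9 193.   37. ] rpy [-3.141  0.     1.661] F [ 0.4  0.  -4.1] op 0.565
to [590.  192.7  18. ] dp [-0.0, -0.02, 0.47] rot [-0.0, 0.0, -0.02]
```

Call:
play_rows:
  dp:
    - [0,-0.02,0.1]
    - [0,-0.02,0.2]
    - [0,-0.02,0.3]
    - [0,-0.02,0.4]
    - [0,-0.02,0.47]
  rot:
    - [0,0,0]
    - [0,0,0]
    - [0,0,0]
    - [0,0,0]
    - [0,0,0]

```text
clock: 13.18
eef_pos: [590.3, 193.5, 17.6]
tcp_rot: [3.142, 0.0, 1.661]
contact_force: [-0.4, -0.5, -4.4]
opening: 0.567
grasp_force: 64.3
```

Call:
play_rows:
  dp:
    - [0,0,0.02]
    - [0,0,0.04]
    - [0,0,0.05]
    - [0,0,0.05]
    - [0,0,0.05]
  rot:
    - [0,0,0]
    - [0,0,0]
    - [0,0,0]
    - [0,0,0]
    - [0,0,0]

```text
clock: 13.6
eef_pos: [590.5, 193.5, 16.0]
tcp_rot: [3.141, -0.0, 1.661]
contact_force: [0.3, -0.5, -4.4]
opening: 0.562
grasp_force: 64.3
```

Call:
play_rows:
  dp:
    - [0,0,0.02]
    - [0,0,0.03]
    - [0,0,0.03]
    - [0,0,0.03]
    - [0,0,0.03]
  rot:
    - [0,0,0]
    - [0,0,0]
    - [0,0,0]
    - [0,0,0]
    - [0,0,0]

```text
clock: 14.02
eef_pos: [590.5, 193.6, 15.0]
tcp_rot: [3.141, -0.0, 1.661]
contact_force: [-2.0, -1.7, 2.5]
opening: 0.567
grasp_force: 65.2
```

Call:
play_rows:
  dp:
    - [0,0,0.01]
    - [0,0,0.02]
    - [0,0,0.02]
    - [0,0,0.02]
    - [0,0,0.02]
  rot:
    - [0,0,0]
    - [0,0,0]
    - [0,0,0]
    - [0,0,0]
    - [0,0,0]

```text
clock: 14.43
eef_pos: [590.6, 193.6, 14.9]
tcp_rot: [3.141, -0.0, 1.661]
contact_force: [-4.4, -1.5, 11.2]
opening: 0.564
grasp_force: 66.4
```

The roller is on the floor and ribs, so I'm releasing it.

Call:
play_rows:
  dp:
    - [0,0,0]
    - [0,0,0]
    - [0,0,0]
    - [0,0,0]
    - [0,0,0]
  rot:
    - [0,0,0]
    - [0,0,0]
    - [0,0,0]
    - [0,0,0]
    - [0,0,0]
  fingers: 0.85

```text
clock: 14.85
eef_pos: [590.4, 193.5, 13.7]
tcp_rot: [-3.142, 0.0, 1.661]
contact_force: [-0.1, -0.6, -0.1]
opening: 0.848
grasp_force: 0.0
```

Call:
play_rows:
  dp:
    - [0,0,-0.3]
    - [0,0,-0.8]
    - [0,0,-1.6]
    - [0,0,-2.4]
    - [0,0,-3.2]
  rot:
    - [0,0,0]
    - [0,0,0]
    - [0,0,0]
    - [0,0,0]
    - [0,0,0]

```text
clock: 15.27
eef_pos: [590.1, 193.4, 143.8]
tcp_rot: [-3.141, 0.0, 1.661]
contact_force: [1.3, 0.2, 0.9]
opening: 0.854
grasp_force: 0.0
```

Call:
play_rows:
  dp:
    - [0,-1,-1]
    - [0,-2,-2]
    - [0,-3,-2]
    - [0,-4,-2]
    - [0,-5,-2]
  rot:
    - [0,0,0]
    - [0,0,0]
    - [0,0,0]
    - [0,0,0]
    - [0,0,0]

```text
clock: 15.68
eef_pos: [408.9, 177.1, 223.1]
tcp_rot: [3.138, -0.001, 1.661]
contact_force: [-0.5, 1.9, 0.9]
opening: 0.85
grasp_force: 0.0
```

Run:
```python
from h import *
from rig import optics
go(TR,0,0,200)
h=optics.grab_frame("scene")["color"][80:384,180:460,::-1];g=optics.grab_frame("top")
a=cv2.resize(h,(420,456));b=cv2.resize(g["color"][140:220,100:200,::-1],(375,300))
c=np.zeros((456,795,3),np.uint8);c[:,:420]=a;c[:300,420:]=b;cv2.imwrite("pics/p4.png",c)
hsv=cv2.cvtColor(g["color"],cv2.COLOR_RGB2HSV);m=(hsv[...,2]<60).astype(np.uint8)
r=np.zeros_like(m);r[155:205,112:182]=1
k=max(cv2.findContours(m*r,0,2)[0],key=cv2.contourArea)
print(cv2.minAreaRect(np.array([ray(g,*p[0],30)[:2] for p in k],np.float32)))
```

```text
t 15.68 pos [408.9 177.1 223.1] rpy [ 3.138e+00 -1.000e-03  1.661e+00] F [-0.5  1.9  0.9] op 0.85
to [589.5 192.7 200. ] dp [-0.02, 4.53, 0.59] rot [0.03, -0.01, -0.02]
((588.2501220703125, 195.29141235351562), (44.3427848815918, 114.8360595703125), 5.650216579437256)
```

View pics/p4.png

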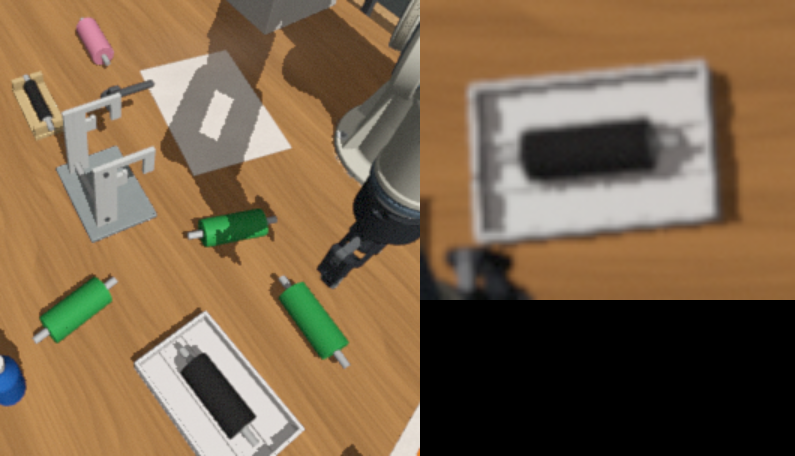

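The roller lies centred and parallel between the ribs, at about (588,195). The lever is still level and open, and the gripper is clear.

Call:
play_rows:
  dp:
    - [0,0,0]
    - [0,0,0]
    - [0,0,0]
    - [0,0,0]
    - [0,0,0]
  rot:
    - [0,0,0]
    - [0,0,0]
    - [0,0,0]
    - [0,0,0]
    - [0,0,0]

```text
clock: 16.2
eef_pos: [410.5, 177.1, 220.9]
tcp_rot: [-3.141, 0.0, 1.661]
contact_force: [-0.2, 0.4, 0.2]
opening: 0.847
grasp_force: 0.0
```

```bash
python3 -c "
from rig import r
print(r.sign_off())"
```

```text
the job is handed in; nothing more can be done
None
```

Job handed in at about 16 s: the lever was pushed to its open stop and left there, and the roller was brought out of the slots and laid lengthwise between the wash tray's ribs without being dropped; the sign-off returned no verdict.

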